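# Bolt the sample case

### The job

Slide the lid of the wooden sample case fully shut, then lock it by pushing the wooden bolt fully home, so that its rod runs through both cheeks of the lid and out through the far post and its block comes up against the near post. Do not knock over any glass, jar, can, carafe or bottle on the table.

Things in the scene. Friction and masses are not known exactly. Their poses are not given: they have to be found in the camera images.
- case: Brown wooden case of small sample bottles, fixed to the table: 200 mm (x) by 130 mm (y), walls 90 mm high, with a bored post on each side wall and a runway for the bolt on its left (+y). Origin: centre of its underside, at table height. z up; x points away from the robot, y to the robot's left, turned by up to 0.25 rad.
- near_hole (a point): Middle of the near post's hole (16 mm, round, along y) on its outer face: (0, 66, 114) mm in the case's frame. The post stands on the +y side wall: 40 mm wide (x), 12 mm thick (case y = 54 to 66 mm), from 90 to 134 mm above the table.
- far_hole (a point): Middle of the far post's hole (20 mm, round, along y) on its outer face: (0, -66, 114) mm in the case's frame. The post stands on the -y side wall, same size as the near one, at case y = -66 to -54 mm.
- runway (a point): Outer end of the bolt's runway, on its floor: (0, 250, 96.2) mm in the case's frame. The runway reaches along case y from 66 to 250 mm, floor 96.2 mm above the table; two side strips, each 8 mm thick and 12 mm high (tops at 108 mm), stand 38 mm apart inside, 54 mm over all.
- lid (a joint): Light wooden lid sliding between the case's side walls: 188 by 108 mm, 8 mm thick, top 90 mm above the table. In m: 0 shut against its stop, growing as it opens along case -x (towards the robot), at most 0.085; starts 0.035 to 0.075. Slides at about 1.5 N, stays where left. At 0 the holes of its two cheeks are in line with those of the posts.
- lid_strip (a point): Middle of the robot-side face of the lid's upright push strip, 110 mm above the table. The strip is 70 mm long (case y), 10 mm thick (x), from 90 to 130 mm height, and stands just on the robot's side of the two cheeks. This face is at case x = -31 mm with the lid shut, less the lid's opening otherwise. Push it along case +x to shut the lid.
- lid_hole (a point): Midway between the lid's two bored cheeks, on the axis of their holes (20 mm, round, along y), 114 mm above the table; at case x = 0, y = 0 with the lid shut. The cheeks are 40 mm wide (x), 10 mm thick, at y = +25 and -25 mm from here, and reach to 134 mm height.
- bolt: Loose wooden bolt, 55 to 120 g: a block 32 (x) by 30 (y) by 40 mm (z) standing on the runway, with a round-ended rod 12 mm thick sticking 146 mm out of its -y face, 16 mm above its underside. Origin: centre of the block's underside, axes as the case's. Pushed along case -y on its back (+y) face it slides easily; home, the block touches the near post, origin at case y = 81 mm.
- bolt_tip (a point): Free end of the bolt's rod, at (0, -161, 16) mm in the bolt's frame. At the start it sits in the near post's hole, at case y = 36 to 52 mm; home, it is 14 mm beyond the far post.
- glass_a: clear glass tumbler, 56 mm across the rim, 85 mm tall; bystander; origin under its centre, z up
- glass_b: clear glass tumbler, 56 mm across the rim, 85 mm tall; bystander; origin under its centre, z up
- jar: closed glass jar, 60 mm across, 85 mm tall; bystander; origin under its centre, z up
- bottle_a: clear plastic bottle with white cap, 72 mm across, 230 mm tall; bystander; origin under its centre, z up
- bottle_b: glass bottle with cork, 66 mm across, 240 mm tall; bystander; origin under its centre, z up
- carafe: round-bellied glass carafe, 116 mm across, 165 mm tall; bystander; origin under its centre, z up
- can: metal drinks can, 66 mm across, 115 mm tall; bystander; origin under its centre, z up
There are look-alikes about, which are no part of the job. Of the things like the bolt, leave any that is blue; of the rest the larger one is meant.

How it is judged:
By the outcome, as a careful person would: the job done as asked, in the order asked, and still so for the second after the job is handed in, with the robot touching nothing.
It also fails if it takes over 38 s, if anything falls off the work surface, if the arm or the gripper's body presses on something with over 40 N, if the wrist force passes 120 N, or if a joint passes its speed limit or range.

### The arm

A 6-joint arm with a two-finger parallel gripper is mounted at the origin on the work surface. World frame = base frame: x ahead of the robot, y to its left, z up, the work surface at z = 0. Lengths are in m, angles in rad, forces in N, time in s.
With the tool pointing down it reaches from about 0.3 to 0.775 m from the base axis. Payload 14.6 kg.
Tool frame: the origin (TCP) lies at the very end of the fingers, on their centre line; the grasp point (between the pads) lies 19 mm behind it; z points along the fingers, y is the line along which they close (so a half turn about z gives the same grasp; the last joint's range is limited). The gripper opens to 94 mm and grips with 3 to 60 N. Pads are 16 mm wide; open, the fingers measure 119 mm over their backs; the gripper's body (75 mm by 177 mm) begins 78 mm behind the grasp point.
Start: joints at [-1.315, 0.3, 1.521, -0, 1.321, -0.067], TCP at [0.174, -0.522, 0.205] pointing down, gripper open.
Joint ranges: [-3.03, 3.03], [-0.79, 2.21], [0.23, 2.52], [-1.04, 4.18], [0, 3.07], [-2.55, 2.55]. Speed limits (rad/s): [2.22, 2.22, 2.57, 3.14, 3.14, 3.14].

### API

Orientations are given as a unit quaternion [w, x, y, z].
In Python, from plant import env gives the robot as it stands.
- The arm moves only by the shell command python3 -m creep 'ROWS'. ROWS is JSON, a list of rows, each a list of 3 entries, a list of its own where there are three numbers: the shift along the tool's x, y, z in m, then the turn about the tool's z in degrees, then the opening, from -1 (shut) to 1 (fully open), so that 0 is half open. A call has 1 to 8 rows; each row shifts and turns the commanded pose from where the row before left it, along the tool's axes as they then stand; what a row does not reach is not made up. A row lasts 1/10 s, in which the tool goes at most 50 mm and 8.59 degrees, less where a joint would pass 70% of its speed; a pose out of reach is approached as far as the arm can. A call is refused whole if a number of a shift passes 0.05 or a number of a turn 8.59, either way. A call with a gripper value outside its range is refused whole. The fingers move at their own pace and stop on an object; the grip force is fixed at half the most. Time passes only in rows, so rows that do not move let the fingers close. It gives the time, the measured TCP pose, the force, the opening and the grip force at its end, in the units of the state.
- env.get_state(): the state, without advancing time (a new reading comes with each control period).
- env.get_image(name): name is "scene" or "top"; returns a dict with "color" (420x560x3 uint8, red, green, blue), "range_z" (420x560 float32, m along the optical axis (not along the pixel's ray), 0 where there is no reading), "camera_matrix" (3x3 intrinsics, pixels), "R" (3x3) and "t" (3): a world point X has camera coordinates R X + t. Camera axes: x right, y down, z forward; pixel columns grow to the right and rows downward; lengths in m; the calibration is good to about 2 mm. A picture is of the moment at which its call begins.
- env.sign_off(): hands the job in; it is judged then, once.
Trained networks look in the newest picture that a camera, given by its name, has taken for a name from the list of things; names that differ only in an ending like _2 or _b are one class to them, and where a whole thing is asked for, a point or a joint stands for the part that bears it (a point fixed in the world has none). Each returns a list of dicts, best first, with "p" (0 to 1); they miss things now and then, are a little off and sometimes report something else, mostly with a low value. They report only what shows in the picture. A call takes as long as a camera call. They do not tell look-alikes from the thing itself.
- env.look_for(name, camera): "box" ([centre column, centre row, width, height] in pixels, round what is visible of it).
The state is a dict: "clock": time; "joints": joint angles; "dq": joint speeds; "tau": joint torques, N m; "ee_pos": TCP position; "tcp_rot": TCP orientation; "contact_force": force on the tool from outside, world axes, zero at the start; "wrist_torque": the same for the moment, N m; "gripper_width": opening from 0.0 (shut) to 1.0 (fully open); "finger_force": force on a finger pad.
Only numpy, scipy, OpenCV 4.12 (cv2) and the standard library are available. Lean on these libraries where they do the work, as an engineer would, in place of code of your own. Each camera call takes 0.05 s, during which the arm holds its last target. There are 200 camera calls.

## Working session

There is one attempt and no reset: what is moved stays moved. The work goes in short steps, Python scripts to look and compute and a shell command to move; the robot and the scene stay as the last step left them, time stands still between calls to the robot, and variables do not carry over. Pictures are saved under pics/ and viewed, at most 10 in all, crops included, and the job is handed in when it is done.

```bash
mkdir -p pics; cat > h.py <<'E'
import numpy as np, cv2
from plant import env
def pts(im):
    K=im["camera_matrix"];z=im["range_z"].astype(float);v,u=np.mgrid[:z.shape[0],:z.shape[1]]
    c=np.stack([(u-K[0,2])/K[0,0]*z,(v-K[1,2])/K[1,1]*z,z],-1)
    P=(c-im["t"])@im["R"]; P[z==0]=np.nan; return P
def proj(im,X):
    c=im["R"]@np.array(X)+im["t"];p=im["camera_matrix"]@c;return p[:2]/p[2]
def save(im,f): cv2.imwrite(f,cv2.cvtColor(im["color"],cv2.COLOR_RGB2BGR))
E
python3 - <<'E'
from h import *
np.set_printoptions(precision=3,suppress=True)
for c in ["scene","top"]:
    im=env.get_image(c);save(im,f"pics/{c}0.png");np.savez(f"{c}0.npz",**im)
    P=pts(im)
    print(c,"cam",-im["R"].T@im["t"])
    for n in ["case","lid","bolt","bolt_tip","lid_strip","near_hole","glass_a","jar","bottle_a","carafe","can"]:
        for d in env.look_for(n,c)[:4]:
            b=d["box"]; print(n,round(d["p"],2),np.round(b),P[int(min(419,b[1])),int(min(559,b[0]))])
s=env.get_state();print(s["clock"],s["ee_pos"],s["tcp_rot"],s["contact_force"])
E
```

```text
scene cam [1.38 0.71 0.84]
case 0.72 [230. 211.  99.  84.] [ 0.618 -0.148  0.058]
lid 0.89 [235. 185.  60.  31.] [ 0.553 -0.184  0.113]
bolt 0.77 [338. 228.  56.  12.] [0.411 0.137 0.017]
bolt 0.62 [252. 206.  42.  26.] [ 0.613 -0.048  0.12 ]
bolt 0.57 [310. 267.  40.  16.] [ 0.604  0.172 -0.002]
bolt_tip 0.74 [254. 208.  41.  28.] [ 0.611 -0.041  0.115]
bolt_tip 0.68 [335. 228.  51.  18.] [0.412 0.131 0.01 ]
bolt_tip 0.66 [312. 266.  46.  13.] [ 0.601  0.177 -0.001]
lid_strip 0.4 [278. 216.  14.  32.] [0.588 0.031 0.107]
lid_strip 0.33 [232. 210.  92.  80.] [ 0.608 -0.145  0.059]
near_hole 0.85 [233. 209.  92.  79.] [ 0.606 -0.146  0.061]
glass_a 0.75 [182. 201.  16.  32.] [ 0.68  -0.31   0.057]
glass_a 0.66 [280. 215.  19.  29.] [ 0.54  -0.001  0.07 ]
jar 0.57 [229. 239.  19.  33.] [nan nan nan]
jar 0.21 [277. 215.  13.  30.] [ 0.547 -0.003  0.073]
bottle_a 0.76 [368. 283.  39.  82.] [0.693 0.4   0.141]
bottle_a 0.73 [438. 267.  41.  83.] [0.535 0.503 0.146]
carafe 0.7 [189. 158.  27.  46.] [ 0.511 -0.481  0.094]
can 0.81 [162. 172.  23.  28.] [ 0.642 -0.464  0.094]
top cam [0.33  
[... 514 characters left out ...]
ip 0.5 [334. 202. 124. 100.] [ 0.578 -0.131 -0.005]
bolt_tip 0.46 [222. 182.  39.  28.] [ 0.631  0.186 -0.004]
near_hole 0.72 [333. 202. 128.  98.] [ 0.577 -0.127  0.005]
near_hole 0.33 [368. 214.  43.  72.] [ 0.528 -0.211  0.087]
glass_a 0.76 [297. 216.  20.  23.] [ 0.533 -0.029  0.01 ]
glass_a 0.7 [409. 168.  30.  23.] [ 0.676 -0.346  0.006]
jar 0.83 [308. 154.  21.  31.] [ 0.693 -0.054  0.083]
jar 0.63 [334. 202. 122. 102.] [ 0.575 -0.133  0.001]
bottle_a 0.87 [143. 159.  47.  42.] [0.651 0.364 0.166]
carafe 0.87 [478. 234.  51.  40.] [ 0.477 -0.488  0.108]
can 0.75 [469. 182.  43.  28.] [ 0.612 -0.47   0.114]
1.2 [ 0.174 -0.522  0.205] [-0.     0.987  0.161  0.   ] [ 0.375  0.445 -0.874]
```

```bash
python3 - <<'E'
import cv2
a=cv2.imread("pics/top0.png");cv2.imwrite("pics/topc.png",cv2.resize(a[120:300,190:430],None,fx=3.3,fy=3.3,interpolation=2))
E
```

```text
(no output)
```

View pics/scene0.png

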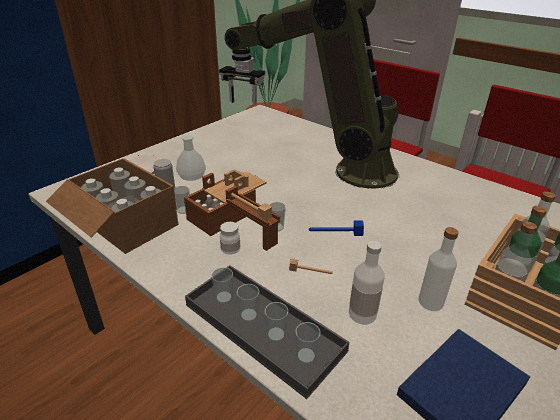

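View pics/topc.png

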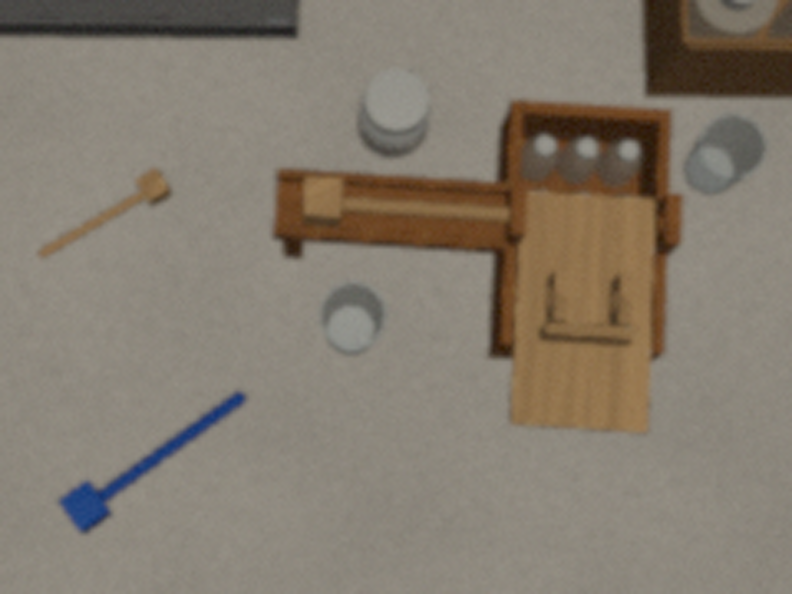

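The scene picture shows the case near (235,200). In the top picture, three things could be taken for the bolt: the wooden block on the runway at about (288,180), the small wooden one at (221,187), and the blue one at (234,261). The choice is the one on the runway, since it is not blue and it is the larger, and the crop confirms its rod enters the near post. Glass at (297,218) and jar at (309,153) flank the runway.

```bash
cat > m.py <<'E'
from h import *
from scipy.optimize import minimize
np.set_printoptions(precision=4,suppress=True)
im=dict(np.load("top0.npz"));P=pts(im)
v,u=np.mgrid[:420,:560]
def rect(m,n):
    q=P[m][:,:2].astype(np.float32);r=cv2.minAreaRect(q*1000);print(n,len(q),np.array(r[0]),np.array(r[1]),r[2]);return q
Z=P[...,2]
roi=lambda a,b,c,d:(u>=a)&(u<b)&(v>=c)&(v<d)
run=roi(272,340,168,200)&(Z>.085)&(Z<.125)
rect(run,"runway")
rect(roi(278,300,168,192)&(Z>.127),"block")
q=P[roi(278,300,168,192)&(Z>.127)];print("block z",np.median(q,0))
rect(roi(335,400,205,252)&(Z>.08)&(Z<.1),"lid+walls front")
rect(roi(335,400,226,252)&(Z>.08)&(Z<.1),"lid front part")
for n,m in [("strip",roi(350,385,214,226)&(Z>.115)),("posts",roi(335,400,175,200)&(Z>.12))]: 
    q=rect(m,n)
q=P[roi(335,400,175,212)&(Z>.118)];print(q[::3])
# block/runway line
for x in range(290,340,8):
    c=run&(u==x); print(x,P[c][:,0].min(),P[c][:,0].max(),np.median(P[c][:,1]))
for n,b in [("glass_b",(285,310,205,230)),("jar",(295,322,138,170)),("glass_a",(393,425,150,182))]:
    q=P[roi(*b)&(Z>.03)];print(n,len(q),q.min(0) if len(q) else 0,q.max(0) if len(q) else 0)
E
python3 m.py
```

```text
runway 1299 [605.9141 -50.5471] [176.5209  55.4127] 86.7269058227539
block 145 [608.9517  -0.8893] [28.8776 32.6963] 87.55074310302734
block z [ 0.6086 -0.0001  0.1355]
lid+walls front 1744 [ 493.0104 -207.6278] [131.7543 119.0348] 89.60244750976562
lid front part 1015 [ 465.2393 -209.383 ] [120.4534  63.5181] 89.60244750976562
strip 176 [ 511.8916 -206.8246] [70.4005 22.4923] 88.37342071533203
posts 179 [ 597.1091 -200.8964] [154.0462  40.7662] 86.99151611328125
[[ 0.6187 -0.1484  0.1338]
 [ 0.6197 -0.1566  0.1297]
 [ 0.6157 -0.1482  0.1352]
 [ 0.6178 -0.157   0.1265]
 [ 0.6128 -0.148   0.1365]
 [ 0.614  -0.1563  0.1314]
 [ 0.6095 -0.1475  0.1399]
 [ 0.6112 -0.1562  0.1322]
 [ 0.6119 -0.2687  0.1327]
 [ 0.6125 -0.2768  0.1304]
 [ 0.6086 -0.1485  0.1319]
 [ 0.6076 -0.1555  0.1367]
 [ 0.6095 -0.2688  0.1316]
 [ 0.6083 -0.2752  0.1374]
 [ 0.6058 -0.1483  0.1329]
 [ 0.6053 -0.1557  0.1353]
 [ 0.6062 -0.2681  0.1347]
 [ 0.6072 -0.2767  0.1306]
 [ 0.6043 -0.1464  0.1277]
 [ 0.6034 -0.1535  0.1322]
 [ 0.6049 -0.2667  0.1289]
 [ 0.6026 -0.2721  0.1393]
 [ 0.6035 -0.1319  0.1187]
 [ 0.6017 -
[... 1858 characters left out ...]
278 -0.1822  0.1366]
 [ 0.5282 -0.2278  0.1359]
 [ 0.5285 -0.2356  0.1346]]
290 0.5807936601192362 0.6353339707013855 -0.008169794765501897
298 0.580447921873088 0.6323941564119357 -0.029043710924431015
306 0.5795820445496628 0.6322691299455223 -0.04992850539013626
314 0.5774165606826186 0.6293618756221213 -0.07065521912415498
322 0.5762754408141619 0.6286647464101263 -0.09159202274482686
330 0.5754562500219143 0.6272608547381747 -0.11273096280836613
338 0.5733951307205963 0.624798566969296 -0.1337418479675831
glass_b 187 [ 0.4974 -0.0509  0.0312] [0.5516 0.0018 0.0913]
jar 445 [ 0.6708 -0.0894  0.0308] [ 0.7268 -0.0303  0.0927]
glass_a 328 [ 0.6053 -0.3613  0.0303] [ 0.6927 -0.2698  0.139 ]
```

```bash
python3 -m creep '[[[0,0,0],7.2,-1],[[0,0,0],7.2,-1],[[0,0,0],7.3,-1],[[0.02,-0.024,0],0,-1],[[0.028,-0.033,0],0,-1],[[0.028,-0.033,0],0,-1],[[0.028,-0.033,0],0,-1],[[0.028,-0.033,0],0,-1]]' && python3 -m creep '[[[0.028,-0.033,0],0,-1],[[0.028,-0.033,0],0,-1],[[0.028,-0.033,0],0,-1],[[0.028,-0.033,0],0,-1],[[0.02,-0.024,0],0,-1],[[0.01,-0.012,0],0,-1],[[0,0,0],0,-1],[[0,0,0],0,-1]]'; cat > st.py <<'E'
from h import *
import sys
np.set_printoptions(precision=4,suppress=True)
s=env.get_state();O=np.array([.597,-.211]);th=-.055
X=np.array([np.cos(th),np.sin(th)]);Y=np.array([-X[1],X[0]])
q=s["tcp_rot"];p=np.array(s["ee_pos"]);d=p[:2]-O
print("t",s["clock"],"case xyz",d@X,d@Y,p[2],"az",np.degrees(2*np.arctan2(q[2],q[1])),"want",np.degrees(th),"F",s["contact_force"],"w",s["gripper_width"],q)
E
python3 st.py
```

```text
clock: 2.0
ee_pos: [0.3159, -0.3719, 0.2056]
tcp_rot: [0.0, 1.0, -0.028, 0.0]
contact_force: [0.5, -0.3, 0.3]
gripper_width: 0.356
finger_force: 0.0
clock: 2.8
ee_pos: [0.4657, -0.214, 0.2054]
tcp_rot: [0.0, 1.0, -0.028, -0.0]
contact_force: [-0.3, 0.6, -0.2]
gripper_width: 0.004
finger_force: 0.0
t 2.8 case xyz -0.13096928535175842 -0.010225832080568162 0.20535708010915088 az -3.20734070431129 want -3.1512678732195276 F [-0.3132  0.6068 -0.2208] w 0.00382779710926627 [ 0.      0.9996 -0.028  -0.0002]
```

```bash
python3 -m creep '[[[0,-0.005,0.02],0,-1],[[0,-0.005,0.03],0,-1],[[0,0,0.03],0,-1],[[0,0,0.02],0,-1],[[0,0,0],0,-1],[[0,0,0],0,-1]]' && python3 st.py && python3 -m creep '[[[0.015,0,0],0,-1],[[0.015,0,0],0,-1],[[0.01,0,0],0,-1],[[0.01,0,0],0,-1],[[0.01,0,0],0,-1],[[0,0,0],0,-1]]' && python3 st.py; python3 - <<'E'
from h import *
im=env.get_image("scene");c=im["color"][150:260,170:310]
cv2.imwrite("pics/s1.png",cv2.resize(cv2.cvtColor(c,cv2.COLOR_RGB2BGR),None,fx=5,fy=5,interpolation=2))
E
```

```text
clock: 3.4
ee_pos: [0.4664, -0.2044, 0.1062]
tcp_rot: [0.0, 1.0, -0.029, 0.0]
contact_force: [-0.5, 0.2, 0.8]
gripper_width: 0.003
finger_force: 0.0
t 3.4 case xyz -0.1307232073655256 -0.0006174728348702676 0.1062082250481329 az -3.2791138701329188 want -3.1512678732195276 F [-0.483   0.2234  0.8483] w 0.003275454188219724 [ 0.0001  0.9996 -0.0286  0.0001]
clock: 4.0
ee_pos: [0.5276, -0.2069, 0.1056]
tcp_rot: [0.0, 1.0, -0.028, 0.0]
contact_force: [-0.9, -0.5, -0.9]
gripper_width: 0.005
finger_force: 0.0
t 4.0 case xyz -0.06956794849135144 0.00028448541266136744 0.10562161147685337 az -3.191040151687589 want -3.1512678732195276 F [-0.9003 -0.4817 -0.9475] w 0.005154487690530874 [ 0.0001  0.9996 -0.0278  0.0004]
```

View pics/s1.png

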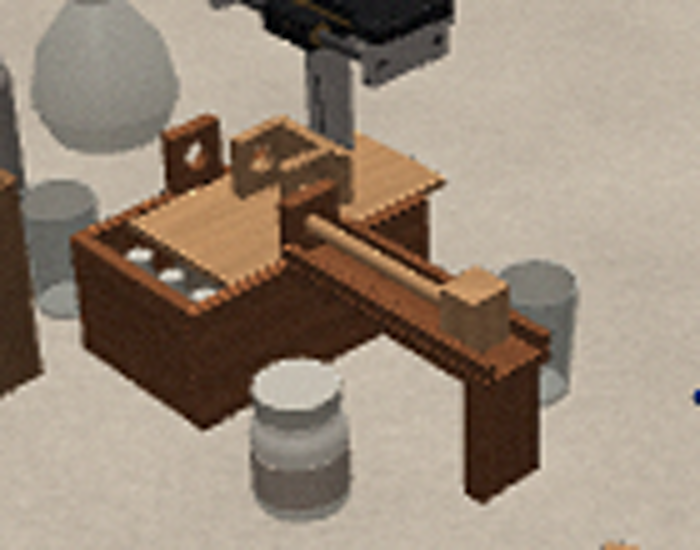

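The picture shows the finger (crop 330,95) behind the lid strip and the lid already moving. I keep pushing, watching the force.

```bash
python3 -m creep '[[[0.01,0,0],0,-1],[[0.01,0,0],0,-1],[[0.005,0,0],0,-1],[[0.003,0,0],0,-1],[[0,0,0],0,-1]]' && python3 st.py && python3 -m creep '[[[0.002,0,0],0,-1],[[0.002,0,0],0,-1],[[0,0,0],0,-1]]' && python3 st.py
```

```text
clock: 4.55
ee_pos: [0.555, -0.2083, 0.1054]
tcp_rot: [0.0, 1.0, -0.028, 0.0]
contact_force: [0.2, 0.0, 0.7]
gripper_width: 0.008
finger_force: 0.0
t 4.55 case xyz -0.04210997452040717 0.00034980193486539463 0.1053925179085253 az -3.1952699570654866 want -3.1512678732195276 F [0.1637 0.0042 0.7294] w 0.008035962536768988 [ 0.      0.9996 -0.0279  0.0002]
clock: 4.85
ee_pos: [0.557, -0.2085, 0.1054]
tcp_rot: [-0.0, 1.0, -0.028, -0.002]
contact_force: [-13.7, 1.1, 7.7]
gripper_width: 0.005
finger_force: 7.4
t 4.85 case xyz -0.040076419712764336 0.0003458827574924769 0.10538210934954959 az -3.2128279897288086 want -3.1512678732195276 F [-13.699    1.0762   7.7339] w 0.00536494714230895 [-0.0004  0.9996 -0.028  -0.0021]
```

The stop was reached with 13.7 N, so the lid is shut. Next I retreat and go to the bolt's back.

```bash
python3 -m creep '[[[-0.01,0,0],0,-1],[[-0.02,0,0],0,-1],[[0,0,-0.03],0,-1],[[0,0,-0.03],0,-1],[[0,0,-0.025],0,-1],[[0.01,-0.02,0],0,-1],[[0.01,-0.035,0],0,-1],[[0.01,-0.035,0],0,-1]]' && python3 -m creep '[[[0.01,-0.035,0],0,-1],[[0.01,-0.035,0],0,-1],[[0.01,-0.035,0],0,-1],[[0.01,-0.035,0],0,-1],[[0,-0.03,0],0,-1],[[0,0,0],0,-1],[[0,0,0],0,-1]]' && python3 st.py; python3 - <<'E'
from h import *
im=env.get_image("top");P=pts(im);np.savez("top1.npz",**im)
c=im["color"][120:300,190:430]
cv2.imwrite("pics/t1.png",cv2.resize(cv2.cvtColor(c,cv2.COLOR_RGB2BGR),None,fx=3.3,fy=3.3,interpolation=2))
E
```

```text
clock: 5.65
ee_pos: [0.5637, -0.118, 0.1907]
tcp_rot: [0.0, 1.0, -0.029, 0.001]
contact_force: [-0.0, -0.4, -0.4]
gripper_width: 0.004
finger_force: 0.0
clock: 6.35
ee_pos: [0.6129, 0.0489, 0.1904]
tcp_rot: [0.0, 1.0, -0.027, 0.0]
contact_force: [0.4, -0.2, 0.3]
gripper_width: 0.005
finger_force: 0.0
t 6.35 case xyz 0.0015737621411194575 0.26035710551570584 0.19044179964762065 az -3.1455363537794376 want -3.1512678732195276 F [ 0.441  -0.195   0.2516] w 0.004568054660851042 [ 0.      0.9996 -0.0274  0.0001]
```

View pics/t1.png

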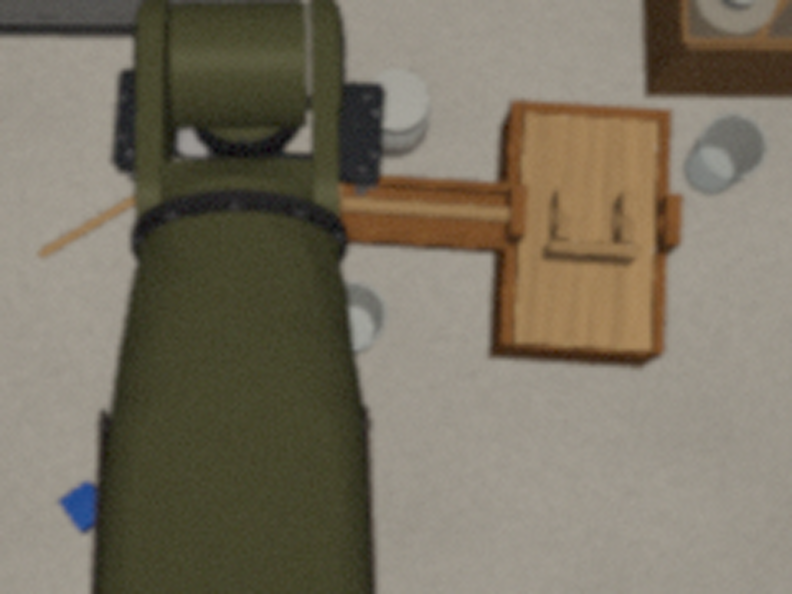

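The lid (crop 590,230) fills the case and its cheeks (555 and 617, 210) line up with the posts. Now I go down behind the block and push.

```bash
python3 -m creep '[[[-0.0015,0,0.025],0,-1],[[0,0,0.03],0,-1],[[0,0,0.02],0,-1],[[0,0,0.01],0,-1],[[0,0,0],0,-1],[[0,0,0],0,-1]]' && python3 st.py && python3 -m creep '[[[0,0.01,0],0,-1],[[0,0.01,0],0,-1],[[0,0.01,0],0,-1],[[0,0.01,0],0,-1],[[0,0.01,0],0,-1],[[0,0.01,0],0,-1],[[0,0,0],0,-1]]' && python3 st.py
```

```text
clock: 7.0
ee_pos: [0.612, 0.0483, 0.1066]
tcp_rot: [-0.0, 1.0, -0.028, 0.001]
contact_force: [0.1, 0.5, 1.0]
gripper_width: 0.007
finger_force: 0.0
t 7.0 case xyz 0.0007382203532623516 0.25976978160530856 0.10655823313314115 az -3.243631968634172 want -3.1512678732195276 F [0.0692 0.4842 0.9991] w 0.007243789894489663 [-0.      0.9996 -0.0283  0.0007]
clock: 7.7
ee_pos: [0.6081, -0.0124, 0.1054]
tcp_rot: [0.0, 1.0, -0.029, -0.0]
contact_force: [-0.2, -0.2, -0.4]
gripper_width: 0.005
finger_force: 0.0
t 7.7 case xyz 0.0001470704252446735 0.19887075093010917 0.10539000507538751 az -3.2817953550913943 want -3.1512678732195276 F [-0.1613 -0.2455 -0.3676] w 0.004758247354037022 [ 0.0001  0.9996 -0.0286 -0.0001]
```

```bash
python3 -m creep '[[[0,0.01,0],0,-1],[[0,0.01,0],0,-1],[[0,0.01,0],0,-1],[[0,0.01,0],0,-1],[[0,0,0],0,-1]]' && python3 st.py && python3 -m creep '[[[0,0.01,0],0,-1],[[0,0.01,0],0,-1],[[0,0.01,0],0,-1],[[0,0.01,0],0,-1],[[0,0,0],0,-1]]' && python3 st.py
```

```text
clock: 8.2
ee_pos: [0.6059, -0.0524, 0.1054]
tcp_rot: [0.0, 1.0, -0.029, -0.0]
contact_force: [-0.7, 0.3, -0.4]
gripper_width: 0.006
finger_force: 0.0
t 8.2 case xyz 0.0001344923798525825 0.1588568667210143 0.10540468065096062 az -3.28151214810264 want -3.1512678732195276 F [-0.6858  0.2941 -0.4383] w 0.006202830033371063 [ 0.0001  0.9996 -0.0286 -0.    ]
clock: 8.7
ee_pos: [0.6036, -0.0923, 0.1054]
tcp_rot: [0.0, 1.0, -0.029, 0.0]
contact_force: [0.1, -0.7, -0.2]
gripper_width: 0.003
finger_force: 0.0
t 8.7 case xyz 7.284196409801205e-05 0.11885672316362492 0.10541232718769472 az -3.2786526829504385 want -3.1512678732195276 F [ 0.135  -0.666  -0.2149] w 0.0032147008947291983 [ 0.0001  0.9996 -0.0286  0.    ]
```

```bash
python3 - <<'E'
from h import *
im=env.get_image("scene");c=im["color"][150:260,170:310]
cv2.imwrite("pics/s2.png",cv2.resize(cv2.cvtColor(c,cv2.COLOR_RGB2BGR),None,fx=5,fy=5,interpolation=2))
E
```

```text
(no output)
```

View pics/s2.png

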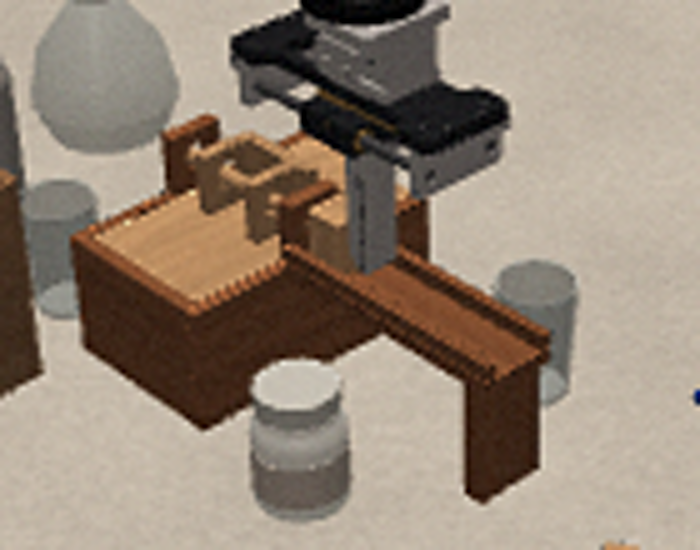

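The picture shows the block (crop 330,230) almost at the near post, with the finger (375,215) behind it and no jam. The last millimetres go in small steps.

```bash
python3 -m creep '[[[0,0.004,0],0,-1],[[0,0.003,0],0,-1],[[0,0.002,0],0,-1],[[0,0,0],0,-1]]' && python3 st.py && python3 -m creep '[[[0,0.002,0],0,-1],[[0,0.002,0],0,-1],[[0,0,0],0,-1]]' && python3 st.py
```

```text
clock: 9.15
ee_pos: [0.6032, -0.1, 0.1055]
tcp_rot: [0.0, 1.0, -0.028, -0.0]
contact_force: [-0.1, 0.8, -1.0]
gripper_width: 0.004
finger_force: 0.0
t 9.15 case xyz 0.00010219907488495157 0.11113650917919932 0.1054550089778637 az -3.2057930908938976 want -3.1512678732195276 F [-0.101   0.7779 -0.9738] w 0.0037563855570400518 [ 0.      0.9996 -0.028  -0.    ]
clock: 9.45
ee_pos: [0.603, -0.1041, 0.1054]
tcp_rot: [0.0, 1.0, -0.028, -0.0]
contact_force: [-0.7, -0.5, 0.4]
gripper_width: 0.005
finger_force: 0.0
t 9.45 case xyz 7.709677188624562e-05 0.1070506145482233 0.10544439998653478 az -3.2132904417475987 want -3.1512678732195276 F [-0.7306 -0.4688  0.3978] w 0.005418066417013508 [ 0.      0.9996 -0.028  -0.    ]
```

```bash
python3 -m creep '[[[0,0.002,0],0,-1],[[0,0.001,0],0,-1],[[0,0,0],0,-1]]' && python3 st.py |cut -c1-200
```

```text
clock: 9.75
ee_pos: [0.6029, -0.1048, 0.1052]
tcp_rot: [-0.002, 1.0, -0.028, -0.0]
contact_force: [0.9, 15.1, -0.9]
gripper_width: 0.004
finger_force: 7.2
t 9.75 case xyz 5.7049960849366206e-05 0.10641062128807795 0.1052027374314085 az -3.1569467284884394 want -3.1512678732195276 F [ 0.9314 15.0716 -0.9473] w 0.004387122929034971 [-0.0017  0.9996 -0.027
```

The block has a hard stop at 15 N, at the expected place. I back off and check.

```bash
python3 -m creep '[[[0,-0.005,0],0,-1],[[0,-0.015,0],0,-1],[[0,-0.01,-0.01],0,-1],[[0,0,-0.03],0,-1],[[0,0,-0.04],0,-1],[[-0.02,-0.03,-0.03],0,-1],[[-0.03,-0.03,0],0,-1],[[-0.03,-0.03,0],0,-1]]' && python3 -m creep '[[[-0.02,-0.04,0],0,-1],[[-0.02,-0.04,0],0,-1],[[-0.02,-0.04,0],0,-1],[[-0.01,-0.02,0],0,-1],[[0,0,0],0,-1]]'; python3 - <<'E'
from h import *
a=[]
for n,r in [("scene",(150,260,170,310)),("top",(140,250,290,430))]:
    im=env.get_image(n);c=im["color"][r[0]:r[1],r[2]:r[3]]
    a.append(cv2.resize(cv2.cvtColor(c,cv2.COLOR_RGB2BGR),(382,300),interpolation=2))
    if n=="top":
        P=pts(im);v,u=np.mgrid[:420,:560];Z=P[...,2]
        d=P-[.597,-.211,0];cx=d[...,0]*.9985-d[...,1]*.055;cy=d[...,0]*.055+d[...,1]*.9985
        m=(abs(cx)<.014)&(cy>.07)&(cy<.13)&(Z>.125)&(Z<.15);print("block y",cy[m].min(),cy[m].max(),m.sum())
        m=(abs(cx)<.012)&(cy<-.068)&(cy>-.1)&(Z>.1)&(Z<.13);print("tip y",cy[m].min() if m.any() else None,m.sum())
        m=(abs(cx)<.06)&(abs(cy)<.04)&(Z>.122);print("cheeks x",cx[m].min(),cx[m].max())
cv2.imwrite("pics/f.png",np.hstack(a))
E
```

```text
clock: 10.55
ee_pos: [0.5288, 0.0189, 0.2169]
tcp_rot: [0.0, 1.0, -0.028, 0.001]
contact_force: [-0.1, -0.1, 0.4]
gripper_width: 0.005
finger_force: 0.0
clock: 11.05
ee_pos: [0.4665, 0.1636, 0.2165]
tcp_rot: [-0.0, 1.0, -0.026, 0.001]
contact_force: [-0.1, -0.4, 0.5]
gripper_width: 0.007
finger_force: 0.0
block y 0.07011480909831311 0.09528857911825428 107
tip y -0.07975703132202748 17
cheeks x -0.031980111413248996 0.01971461020665899
```

View pics/f.png

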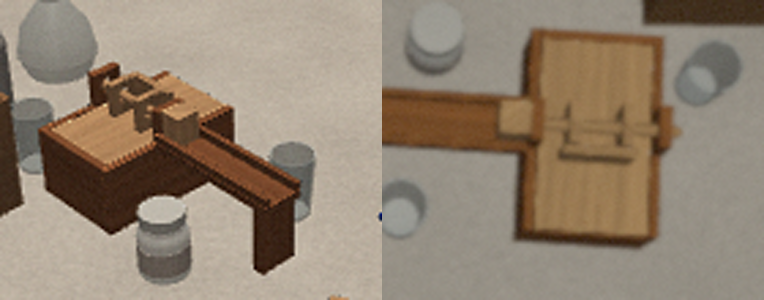

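The picture shows the block against the near post (518,118), the rod through both cheeks, and its tip beyond the far post (677,131). The tip measures about 14 mm out, and everything is upright.

```bash
python3 -c "
from plant import env
print(env.sign_off())"
```

```text
the job is handed in; nothing more can be done
None
```

The lid is fully shut and the bolt is fully home: its rod runs through both cheeks and about 14 mm out past the far post, its block is against the near post, nothing was knocked over, and I handed the job in at about 11 s.

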